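# Seat the drawing panel on the pegs of the drawing stand

## Robot

A 6-joint arm with a two-finger parallel gripper is mounted at the origin on the work surface. World frame = base frame: x ahead of the robot, y to its left, z up, the work surface at z = 0. Lengths are in mm, angles in rad, forces in N, time in s.
With the tool pointing down it reaches from about 250 to 800 mm from the base axis. Payload 8.5 kg.
Tool frame: the origin (TCP) lies at the very end of the fingers, on their centre line; the grasp point (between the pads) lies 19 mm behind it; z points along the fingers, y is the direction in which the jaws open and shut (so a half turn about z gives the same grasp; the last joint's range is limited). The gripper opens to 85 mm and grips with 20 to 120 N. Pads are 22 mm wide; open, the fingers measure 114 mm over their backs; the gripper's body (76 mm by 85 mm) begins 54 mm behind the grasp point. The pads swing forward as they close: fully open they stand 13 mm farther back than shut.
Start: joints at [-1.339, 0.238, -0.013, 1.319, 0, 1.571], TCP at [120.596, -510.916, 231.276] pointing down, gripper open.
Joint ranges: [-2.66, 2.66], [-1.03, 1.9], [-1.14, 1.46], [-1.82, 2.27], [-1.45, 1.34], [-3.14, 3.14]. Speed limits (rad/s): [2.22, 2.22, 2.79, 3.14, 3.14, 3.14].

## Interface

Orientations are given as a rotation vector (axis times angle).
In Python, from rig import ctrl gives the robot as it stands.
- The arm moves only by the shell command python3 -m pendant 'ROWS' [FORCE]. ROWS is text: rows parted by semicolons, each of 5 numbers parted by spaces: the shift along the tool's x, y, z in cm, then the turn about the tool's z in degrees, then the finger opening in cm, from 0 to 8.54. A call has 1 to 20 rows; each row shifts and turns the pose as measured when the row begins, along the tool's axes as they then stand; what a row does not reach is not made up. A row lasts 1/12 s, in which the tool goes at most 41.7 mm and 7.16 degrees, less where a joint would pass 70% of its speed; a pose out of reach is approached as far as the arm can. A call is refused whole if a number of a shift passes 4.17 or a number of a turn 7.16, either way. A call with a gripper value outside its range is refused whole. The fingers move at their own pace and stop on an object; FORCE is the grip in N (left out, the last holds). Time passes only in rows, so rows that do not move let the fingers close. It gives the time, the measured TCP pose, the force and the opening at its end, in the units of the state.
- ctrl.get_state(): the state, without advancing time (a new reading comes with each control period).
- ctrl.snapshot(name): name is "scene" or "top" or "wrist"; returns the picture (420x560x3 uint8, blue, green, red); there is no depth.
- ctrl.camera_params(name): a dict with "fx", "fy", "cx", "cy" (pixels), "dist" ([k1, k2, p1, p2, k3] as OpenCV has them; the pictures are not rectified), "R" (3x3) and "t" (3): a world point X has camera coordinates R X + t. Camera axes: x right, y down, z forward; pixel columns grow to the right and rows downward; lengths in mm; the calibration is good to about 2 mm. A picture is of the moment at which its call begins: read the wrist's pose just before it. camera_params takes no time and is no camera call; for the wrist camera it gives the pose at the moment of the call.
- ctrl.hand_in(): hands the job in, once; it reports no verdict.
Trained networks look in the newest picture that a camera, given by its name, has taken for a name from the list of things; names that differ only in an ending like _2 or _b are one class to them, and where a whole thing is asked for, a point or a joint stands for the part that bears it (a point fixed in the world has none). Each returns a list of dicts, best first, with "conf" (0 to 1); they miss things now and then, are a little off and sometimes report something else, mostly with a low value. They report only what shows in the picture. A call takes as long as a camera call.
- ctrl.silhouettes(query, camera): "region" (420x560 bool, what is visible of it) and "location" ([row, column] as shares, 0 to 1, of the picture: columns of its width, rows of its height, amid what is visible of it).
- ctrl.landmark_of(query, camera): "location" ([row, column] as shares, 0 to 1, of the picture: columns of its width, rows of its height: a listed point, or the origin of a listed thing).
The state is a dict: "time_s": time; "qpos": joint angles; "dq": joint speeds; "joint_efforts": joint torques, N m; "tcp_pos": TCP position; "eef_rot": TCP orientation; "wrist_force": force on the tool from outside, world axes, zero at the start; "ft_torque": the same for the moment, N m; "gripper_width": finger opening in mm.
Only numpy, scipy, OpenCV 4.12 (cv2) and the standard library are available. Lean on these libraries where they do the work, as an engineer would, in place of code of your own. Each camera call takes 0.05 s, during which the arm holds its last target. There are 200 camera calls.

## Task

The plywood drawing panel has slipped towards you and is riding up on the two steel pegs of the white drawing stand. Nudge it across the stand with your fingertips until its two holes drop over the two pegs and the panel lies flat on the stand; do not pick it up or tip it. Leave the ink jar, the eraser and everything else on the desk as they are, and finish with the hand clear of everything.

Things in the scene. Friction and masses are not known exactly. Their poses are not given: they have to be found in the camera images.
- stand: White drawing stand (low riser), fixed to the desk. Its top is level, edged in black, 290 mm deep (its x) by 400 mm wide (its y), 80 mm above the desk; thin black register lines on it cross at the two pegs (x = 30 mm, y = 85 and -85 mm). Origin: middle of its underside, at desk height; x points away from the robot at yaw 0, y to the left, z up.
- peg_left (a point): Tip of the left (+y) steel peg of the stand. The peg is 8 mm in diameter and stands 11 mm above the stand's top (straight for 7.5 mm, then tapering to a 3 mm tip). It is at (30, 85, 91) mm in the stand's frame. Axes as the stand's.
- peg_right (a point): Tip of the right (-y) peg, the same, at (30, -85, 91) mm in the stand's frame.
- panel: Loose plywood drawing panel with a red card and a white drawing: 170 (x) by 250 (y) by 8 mm, 0.3 kg, square edges, two 11 mm holes ringed in black. Origin: centre of its underside. At the start its far part rests on the peg tips and it tilts about 5 degrees; 16 to 30 mm too near the robot, up to 28 mm to either side, turned up to 0.12 rad. Seated, its origin is at (-5, 0, 80) mm in the stand's frame, same yaw.
- hole_left (a point): Centre of the left (+y) hole at the panel's upper face: (35, 85, 8) mm in the panel's frame. It belongs over peg_left. Once over it the panel drops and the peg stops it; the peg then stands 3 mm proud of the panel.
- hole_right (a point): Centre of the right (-y) hole at the panel's upper face: (35, -85, 8) mm in the panel's frame. It belongs over peg_right.
- ink_jar: Small amber ink jar with black cap, 32 mm in diameter, 42 mm tall, standing on the far strip of the stand's top behind the panel. Origin: centre of its underside.
- eraser: White eraser in a blue sleeve, 22 x 52 x 12 mm, lying on the far strip of the stand's top. Origin: centre of its underside, long axis y.
- pen_cup: Grey cup with pens, 76 mm in diameter, 165 mm tall with the pens, on the desk at the far left. Origin: centre of its underside.
- mouse: Black computer mouse, about 85 x 62 x 34 mm, on the desk to the right. Origin: centre of its underside.
- tape_dispenser: Blue tape dispenser, 125 x 50 x 76 mm, on the desk to the right. Origin: centre of its underside.
- note_block: Yellow and orange block of notes, 76 x 76 x 42 mm, on the desk to the left. Origin: centre of its underside.
- marker: Black marker with green cap, 134 x 15 x 14 mm, lying on the desk to the left. Origin: centre of its underside, long axis x.
- near_edge (a point): Middle of the panel's near (robot-side) lower edge: (-85, 0, 0) mm in the panel's frame.

How it is judged:
By the outcome, as a careful person would: the job done as asked, in the order asked, and still so for the second after the job is handed in, with the robot touching nothing.
It also fails if it takes over 64 s, if anything falls off the work surface, if the arm or the gripper's body presses on something with over 40 N, if the wrist force passes 120 N, or if a joint passes its speed limit or range.

## Working session

There is one attempt and no reset: what is moved stays moved. The work goes in short steps, Python scripts to look and compute and a shell command to move; the robot and the scene stay as the last step left them, time stands still between calls to the robot, and variables do not carry over. Pictures are saved under pics/ and viewed, about 8 in all and at most 12, crops included, and the job is handed in when it is done.

```bash
mkdir -p pics; ls
python3 - <<'E'
from rig import ctrl
import cv2,numpy as np
s=ctrl.get_state();print(s)
a=ctrl.snapshot("top");b=ctrl.snapshot("scene")
cv2.imwrite("pics/top0.png",a);cv2.imwrite("pics/sc0.png",b)
for c in("top","scene"):
  p=ctrl.camera_params(c);print(c,p)
  for q in("peg_left","peg_right","hole_left","hole_right","near_edge","panel","ink_jar","eraser","stand"):
    r=ctrl.landmark_of(q,c); print(c,q,[(round(d["conf"],2),np.round(np.array(d["location"])*[420,560],1)) for d in r[:2]])
E
```

```text
pics
{'time_s': 0.0, 'qpos': array([-1.33897554e+00,  2.38778114e-01, -1.42062354e-02,  1.31920503e+00,
       -8.09303114e-06,  1.57079034e+00]), 'dq': array([ 0.00229577,  0.00158359,  0.00075761, -0.00168357,  0.00011862,
        0.00099272]), 'joint_efforts': array([ 2.50311241e-03, -5.38786948e+01,  3.46435905e+01,  1.83293765e-02,
       -2.86129580e-05,  1.03718855e-05]), 'tcp_pos': array([ 120.52596994, -510.57389332,  230.69771757]), 'eef_rot': array([-3.11913768e+00, -3.63177820e-01,  2.65572359e-04]), 'wrist_force': array([-0.33232634, -0.46879714,  0.00875891]), 'ft_torque': array([ 0.00627793, -0.01665897,  0.00690666]), 'gripper_width': 85.27681415961382}
top {'fx': 520.8673716030745, 'fy': 520.8673716030745, 'cx': 278.1165964733601, 'cy': 211.94693118075378, 'dist': array([-0.09283752,  0.        ,  0.        ,  0.        ,  0.        ]), 'R': array([[ 0.00658391, -0.99965773,  0.02531933],
       [-0.99557042, -0.00892754, -0.09359398],
       [ 0.09378798, -0.02459096, -0.99528845]]), 't': array([  -5.7876546 ,  562.89206686, 1584.26676762])}
top peg_left [(0.78, arr
[... 618 characters left out ...]
9],
       [ 0.34758513,  0.44638902, -0.82457348],
       [-0.50947503, -0.64835244, -0.5657511 ]]), 't': array([ 435.00952039, -120.27545227, 1898.81382455])}
scene peg_left [(0.74, array([246.9, 283.3])), (0.61, array([344.7, 351.9]))]
scene peg_right [(0.78, array([216.8, 248.6])), (0.42, array([150.8, 220.3]))]
scene hole_left [(0.56, array([237.3, 286.2]))]
scene hole_right [(0.91, array([209.2, 257.8]))]
scene near_edge [(0.94, array([210.6, 307.5])), (0.68, array([341.3, 349.2]))]
scene panel [(0.59, array([220.8, 276.9]))]
scene ink_jar [(0.65, array([223., 281.])), (0.65, array([210.4, 253. ]))]
scene eraser [(0.6, array([221.8, 212.4]))]
scene stand [(0.65, array([255.6, 273. ]))]
```

```bash
cat > h.py <<'E'
from rig import ctrl
import cv2,numpy as np
def ray(px,p):  # px (row,col)
    K=np.array([[p["fx"],0,p["cx"]],[0,p["fy"],p["cy"]],[0,0,1]])
    u=cv2.undistortPoints(np.array([[[px[1],px[0]]]],float),K,p["dist"])[0,0]
    return -p["R"].T@p["t"], p["R"].T@np.array([u[0],u[1],1])
def onz(px,p,z):
    o,d=ray(px,p); return o+d*(z-o[2])/d[2]
def proj(X,p):
    K=np.array([[p["fx"],0,p["cx"]],[0,p["fy"],p["cy"]],[0,0,1]])
    q=cv2.projectPoints(np.array(X,float).reshape(-1,3),cv2.Rodrigues(p["R"])[0],p["t"],K,p["dist"])[0][:,0]
    return q[:,::-1]
E
python3 - <<'E'
from h import *
p=ctrl.camera_params("top")
for n,px,z in [("pl",(175.4,229.1),91),("pr",(177.2,286),91),("hl",(188,236.9),98),("hr",(191.2,291.2),98),("ne",(226,263.4),80),("jar",(151.9,239.3),80),("er",(151.8,303.9),80)]: print(n,onz(px,p,z).round(1))
a=cv2.imread("pics/top0.png")[110:270,160:380]
cv2.imwrite("pics/v1.png",cv2.resize(a,None,fx=3.6,fy=3.6,interpolation=cv2.INTER_CUBIC))
E
```

```text
pl [665.1 147.2  91. ]
pr [661.4 -22.7  91. ]
hl [626.4 123.   98. ]
hr [618.4 -38.1  98. ]
ne [515.4  43.5  80. ]
jar [739.1 118.4  80. ]
er [741.6 -77.   80. ]
```

View pics/v1.png

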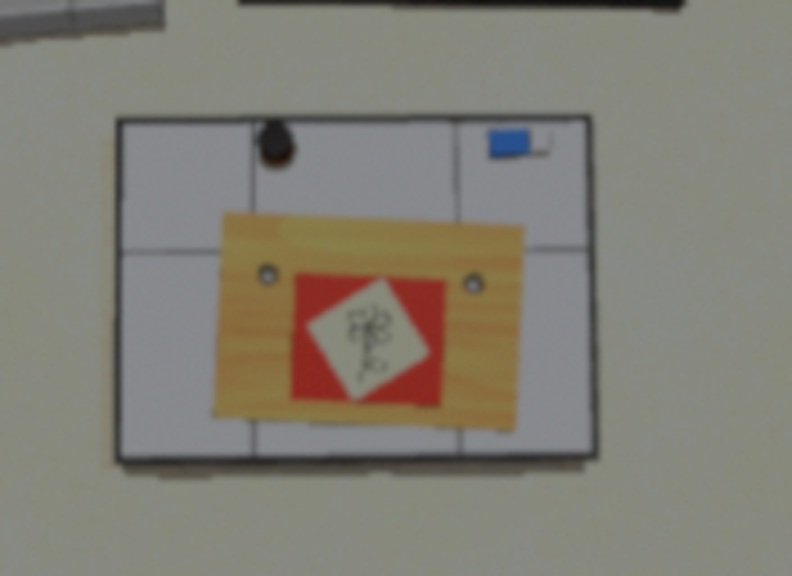

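Run:
```python
from h import *
p=ctrl.camera_params("top")
c=lambda x,y:((y+.5)/3.6-.5+110,(x+.5)/3.6-.5+160)
for n,x,y,z in [("TL",119,119,80),("TR",590,118,80),("BL",119,461,80),("BR",596,457,80),
 ("vl_far",253,160,80),("vl_near",253,440,80),("vr_far",457,160,80),("vr_near",460,440,80),("hz_l",170,252,80),("hz_r",555,248.5,80),
 ("HL",267,275,98.5),("HR",473,284,98.5),("pTL",223,213,103),("pTR",524,227,103),("pBL",214,417,88),("pBR",515,431,88)]:
  print(n,onz(c(x,y),p,z).round(1))
for c in ["wrist"]: print(ctrl.camera_params(c))
```

```text
TL [766.1 259.9  80. ]
TR [ 771.5 -136.8   80. ]
BL [478.8 253.3  80. ]
BR [ 485.3 -141.2   80. ]
vl_far [732.1 146.6  80. ]
vl_near [497.1 142.9  80. ]
vr_far [733.9 -24.6  80. ]
vr_near [498.5 -28.2  80. ]
hz_l [653.4 214.6  80. ]
hz_r [ 659.6 -107.1   80. ]
HL [632.1 132.2  98.5]
HR [626.3 -37.5  98.5]
pTL [682.7 169.  103. ]
pTR [673.6 -79.3 103. ]
pBL [515.3 174.7  88. ]
pBR [505.8 -73.2  88. ]
{'fx': 350.1134220731197, 'fy': 350.1134220731197, 'cx': 280.09079331368235, 'cy': 205.4478793726195, 'dist': array([0.00697323, 0.        , 0.        , 0.        , 0.        ]), 'R': array([[ 2.30570900e-01, -9.73055482e-01, -2.98023399e-04],
       [-9.18843766e-01, -2.17825914e-01,  3.29056234e-01],
       [-3.20254890e-01, -7.55969551e-02, -9.44310280e-01]]), 't': array([-525.87877128,  -42.5059689 ,  381.00980674])}
```

```bash
python3 -m pendant '3.5 -1.8 0 0 8.5;3.5 -1.8 0 0 8.5;3.5 -1.8 0 0 8.5;3.5 -1.8 0 0 8.5;3.5 -1.8 0 0 8.5;3.5 -1.8 0 0 8.5;3.5 -1.8 0 0 8.5;3.5 -1.8 0 0 8.5;3.5 -1.8 0 0 8.5;3.5 -1.8 0 0 8.5;3.5 -1.8 0 0 8.5;3.5 -1.8 0 0 8.5;3.5 -1.8 0 0 8.5;3.5 -1.8 0 0 8.5;3.5 -1.8 0 0 8.5;3 -1.6 0 0 8.5'
python3 -m pendant '0 0 0 -7 8.5;0 0 0 -7 8.5;0 0 0 -7 8.5;0 0 0 -7 8.5;0 0 0 -7 8.5;0 0 0 -7 8.5;0 0 0 -7 8.5;0 0 0 -7 8.5;0 0 0 -7 8.5;0 0 0 -7 8.5;0 0 0 -7 8.5'
cat >> h.py <<'E'
from scipy.spatial.transform import Rotation as Ro
S0=np.array([626.3,59.2]);SY=0.016
def st():
    s=ctrl.get_state();R=Ro.from_rotvec(s["eef_rot"]).as_matrix();d=s["tcp_pos"][:2]-S0
    c,n=np.cos(SY),np.sin(SY)
    print("t",round(s["time_s"],2),"tcp",s["tcp_pos"].round(1),"stand xy",np.round([c*d[0]+n*d[1],-n*d[0]+c*d[1]],1),"yaw",round(np.arctan2(R[1,0],R[0,0]),4),"tilt",R[2].round(3),"F",s["wrist_force"].round(1),"w",round(s["gripper_width"],1),"q6",s["qpos"][5].round(2))
    return s
E
python3 -c "from h import *;st()"
```

```text
time_s: 2.33
tcp_pos: [613.3, -92.5, 231.4]
eef_rot: [3.117, 0.343, 0.005]
wrist_force: [0.2, -1.1, 1.1]
gripper_width: 84.8
time_s: 3.25
tcp_pos: [620.1, -83.7, 227.0]
eef_rot: [2.192, 2.245, -0.002]
wrist_force: [-0.2, -0.5, -0.2]
gripper_width: 84.9
t 3.25 tcp [620.1 -83.7 227. ] stand xy [  -8.5 -142.8] yaw 1.5946 tilt [-0.003  0.001 -1.   ] F [-0.2 -0.5 -0.2] w 84.9 q6 1.41
```

```bash
python3 -m pendant '-1.4 -1.5 0 0 8.5;-1.4 -1.5 0 0 8.5;0 0 0 0 8.5' >/dev/null
python3 - <<'E'
from h import *
st()
p=ctrl.camera_params("wrist");a=ctrl.snapshot("wrist");cv2.imwrite("pics/w1.png",a)
print(-p["R"].T@p["t"])
for q,z in [("peg_left",91),("peg_right",91),("hole_left",98.5),("hole_right",98.5),("near_edge",80)]:
  r=ctrl.landmark_of(q,"wrist")
  for d in r[:2]: px=np.array(d["location"])*[420,560]; print(q,round(d["conf"],2),px.round(),onz(px,p,z).round(1))
E
```

```text
t 3.5 tcp [ 590.6 -112.4  226.1] stand xy [ -38.5 -171. ] yaw 1.6061 tilt [-0.003  0.    -1.   ] F [0.6 0.3 0.6] w 84.9 q6 1.35
[588.52165782 -27.85062714 368.13660804]
```

View pics/w1.png

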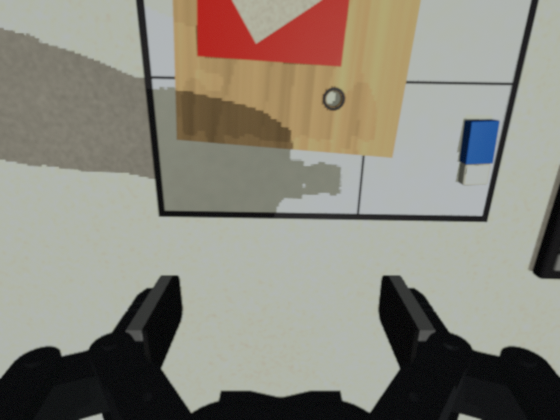

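Run:
```python
from h import *
p=ctrl.camera_params("wrist")
for n,px,z in [("corner NR",(214,161),80),("corner FR",(217,487),80),("line30 a",(160,363.5),80),("line30 b",(212,359.5),80),("y-85 near",(77,160),80),("y-85 far",(83,460),80),("HR",(98,333.5),98.5),("pNR",(138.5,177),88),("pFR",(157,393),103)]:
  X=onz(px,p,z);d=X[:2]-S0;c,s=np.cos(SY),np.sin(SY);print(n,X.round(1),np.round([c*d[0]+s*d[1],-s*d[0]+c*d[1]],1))
```

```text
corner NR [ 490.5 -138.7   80. ] [-139.  -195.7]
corner FR [ 777.1 -130.9   80. ] [ 147.8 -192.5]
line30 a [662.7 -84.2  80. ] [  34.1 -144. ]
line30 b [ 664.5 -130.4   80. ] [  35.2 -190.2]
y-85 near [498.3 -25.5  80. ] [-129.4  -82.6]
y-85 far [730.3 -21.2  80. ] [102.7 -82.1]
HR [630.6 -35.2  98.5] [  2.8 -94.5]
pNR [510.7 -70.9  88. ] [-117.6 -128.2]
pFR [679.2 -76.4 103. ] [  50.7 -136.4]
```

```bash
sed -i 's/626.3,59.2/629.0,61.0/;s/SY=0.016/SY=0.018/' h.py
python3 - <<'E'
from h import *
p=ctrl.camera_params("wrist")
for z in (226,239):
  for dx in(-57,-43,43,57): 
    print(z,dx,proj([[590.6+dx,-112.4+11,z],[590.6+dx,-112.4-11,z]],p).round(0).tolist())
a=cv2.imread("pics/w1.png")[260:390,90:250];cv2.imwrite("pics/v2.png",cv2.resize(a,None,fx=4,fy=4))
E
```

```text
226 -57 [[255.0, 147.0], [296.0, 151.0]]
226 -43 [[256.0, 178.0], [297.0, 181.0]]
226 43 [[262.0, 368.0], [303.0, 362.0]]
226 57 [[263.0, 399.0], [304.0, 392.0]]
239 -57 [[269.0, 136.0], [314.0, 141.0]]
239 -43 [[270.0, 170.0], [315.0, 173.0]]
239 43 [[277.0, 375.0], [320.0, 369.0]]
239 57 [[278.0, 409.0], [321.0, 401.0]]
```

View pics/v2.png

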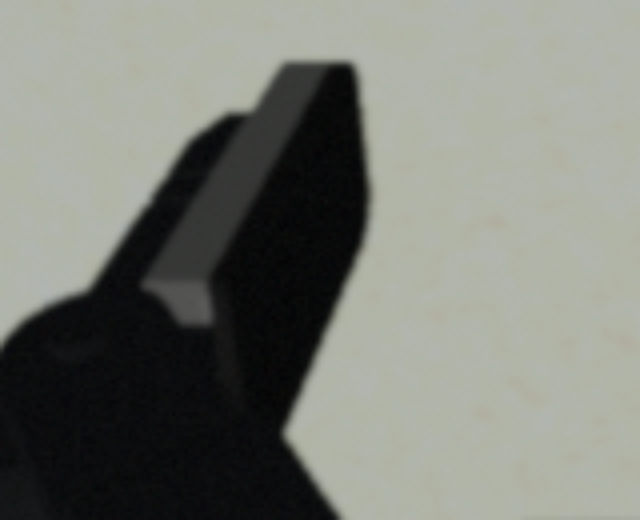

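```bash
python3 -m pendant '0 0 3 1 8.5;0 0 3 0 8.5;0 0 3 0 8.5;0 0 3 0 8.5;0 0 1 0 8.5;0 0 0 0 8.5';python3 -c "from h import *;st()"
```

```text
time_s: 4.3
tcp_pos: [597.8, -108.2, 92.4]
eef_rot: [2.192, 2.239, 0.006]
wrist_force: [-0.5, -1.3, 0.3]
gripper_width: 85.0
t 4.3 tcp [ 597.8 -108.2   92.4] stand xy [ -34.2 -168.6] yaw 1.5922 tilt [-0.003  0.008 -1.   ] F [-0.5 -1.3  0.3] w 85.0 q6 1.37
```

```bash
python3 -m pendant '0 0 0.7 0 8.5;0 0 0.7 0 8.5;0 0 0.4 0 8.5;0 0 0 0 8.5;0 0 0 0 8.5'
python3 - <<'E'
from h import *
st();p=ctrl.camera_params("wrist");a=ctrl.snapshot("wrist");cv2.imwrite("pics/w2.png",a)
E
```

```text
time_s: 4.72
tcp_pos: [600.1, -107.4, 74.5]
eef_rot: [2.189, 2.239, 0.008]
wrist_force: [-0.0, 0.5, 0.5]
gripper_width: 84.8
t 4.72 tcp [ 600.1 -107.4   74.5] stand xy [ -31.9 -167.8] yaw 1.5936 tilt [-0.004  0.011 -1.   ] F [-0.   0.5  0.5] w 84.8 q6 1.37
```

View pics/w2.png

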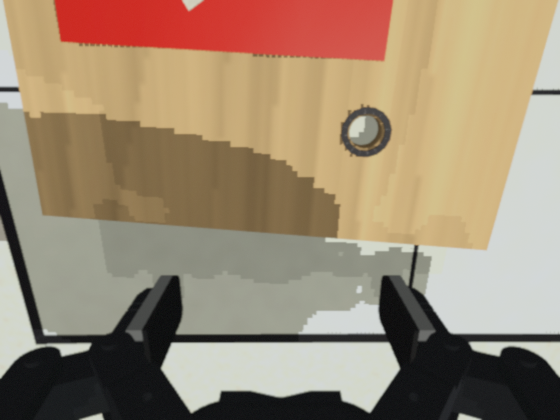

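```bash
python3 -m pendant '0 0 0.25 0 8.5;0.5 0 0 0 8.5;0.5 0 0 0 8.5;0.5 0 0 0 8.5;0.5 0 0 0 8.5;0 0 0 0 8.5';python3 -c "from h import *;st()"
```

```text
time_s: 5.27
tcp_pos: [601.0, -85.9, 74.2]
eef_rot: [2.187, 2.236, 0.011]
wrist_force: [0.2, 0.6, 0.3]
gripper_width: 84.8
t 5.27 tcp [601.  -85.9  74.2] stand xy [ -30.7 -146.4] yaw 1.5926 tilt [-0.005  0.015 -1.   ] F [0.2 0.6 0.3] w 84.8 q6 1.41
```

```bash
python3 -m pendant '0.3 0 0.2 0 8.5;0.3 0 0.1 0 8.5;0.3 0 0 0 8.5;0 0 0 0 8.5';python3 - <<'E'
from h import *
st();p=ctrl.camera_params("wrist");a=ctrl.snapshot("wrist");cv2.imwrite("pics/w3.png",a)
E
```

```text
time_s: 5.6
tcp_pos: [601.7, -76.3, 71.6]
eef_rot: [2.186, 2.234, 0.012]
wrist_force: [0.3, 0.3, 0.6]
gripper_width: 85.1
t 5.6 tcp [601.7 -76.3  71.6] stand xy [ -29.8 -136.8] yaw 1.5926 tilt [-0.006  0.017 -1.   ] F [0.3 0.3 0.6] w 85.1 q6 1.42
```

View pics/w3.png

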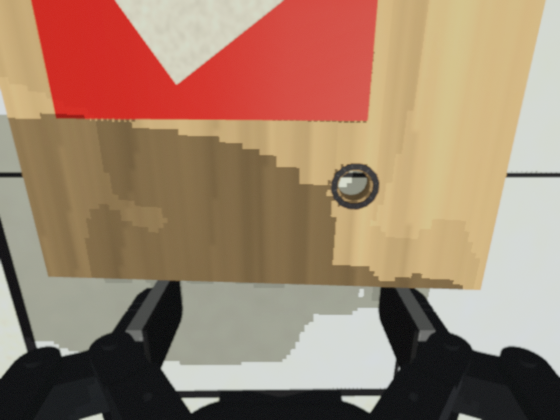

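```bash
cat >> h.py <<'E'
def tos(X):
    d=np.asarray(X)[:2]-S0;c,s=np.cos(SY),np.sin(SY);return np.round([c*d[0]+s*d[1],-s*d[0]+c*d[1]],1)
E
python3 - <<'E'
from h import *
p=ctrl.camera_params("wrist")
for n,px,z in [("y-85 near",(174,10),80),("y-85 far",(174.5,530),80),("standNR",(390,40),80),("HR",(186,355),98.5),("pNR",(276,49),88),("pFR",(289,482),103)]:
  X=onz(px,p,z);print(n,X.round(1),tos(X))
E
```

```text
y-85 near [497.3 -27.6  80. ] [-133.3  -86.2]
y-85 far [700.1 -24.   80. ] [ 69.5 -86.3]
standNR [ 486.8 -136.1   80. ] [-145.7 -194.5]
HR [626.7 -24.6  98.5] [ -3.9 -85.6]
pNR [509.  -67.6  88. ] [-122.3 -126.4]
pFR [676.2 -61.9 103. ] [  44.9 -123.7]
```

```bash
python3 -m pendant '-1 0 0 0 8.5;-1 0 0 0 8.5;0 0 -3 0 8.5;0 0 -3 0 8.5;0 0 -3 0 8.5;2.5 -2.1 0 0 8.5;2.5 -2.1 0 0 8.5;2.5 -2.1 0 0 8.5;2.5 -2.1 0 0 8.5;2.5 -2.1 0 0 8.5;2.5 -2.1 0 0 8.5;0 0 0 0 8.5'
python3 -m pendant '0 0 0 7 8.5;0 0 0 7 8.5;0 0 0 7 8.5;0 0 0 7 8.5;0 0 0 7 8.5;0 0 0 7 8.5;0 0 0 7 8.5;0 0 0 7 8.5;0 0 0 7 8.5;0 0 0 7 8.5;0 0 0 7 8.5;0 0 0 7 8.5;0 0 0 6 8.5;0 0 0 0 8.5'
python3 - <<'E'
from h import *
st();p=ctrl.camera_params("wrist");a=ctrl.snapshot("wrist");cv2.imwrite("pics/w4.png",a)
E
```

```text
time_s: 6.65
tcp_pos: [467.6, 44.0, 161.5]
eef_rot: [2.199, 2.225, 0.012]
wrist_force: [-0.1, 0.3, 0.5]
gripper_width: 84.8
time_s: 7.82
tcp_pos: [469.8, 8.7, 162.7]
eef_rot: [-3.125, -0.017, -0.024]
wrist_force: [-0.2, -0.3, -1.3]
gripper_width: 85.3
t 7.82 tcp [469.8   8.7 162.7] stand xy [-160.1  -49.5] yaw 0.0106 tilt [ 0.016 -0.017 -1.   ] F [-0.2 -0.3 -1.3] w 85.3 q6 3.14
```

View pics/w4.png

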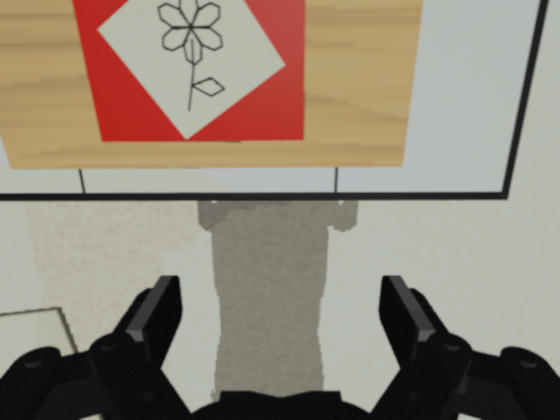

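```bash
python3 -m pendant '0 0 0 -7 8.5;0 0 0 -7 8.5;0 0 0 -7 8.5;0 0 0 -7 8.5;0 0 0 -7 8.5;0 0 0 -7 8.5;0 0 0 -7 8.5;0 0 0 -7 8.5;0 0 0 -7 8.5;0 0 0 -7 8.5;0 0 0 -7 8.5;0 0 0 -7 8.5;0 0 0 -7 8.5;0 0 0 0 8.5'
python3 -m pendant '0 0 0 -7 8.5;0 0 0 -7 8.5;0 0 0 -7 8.5;0 0 0 -7 8.5;0 0 0 -7 8.5;0 0 0 -7 8.5;0 0 0 -7 8.5;0 0 0 -7 8.5;0 0 0 -7 8.5;0 0 0 -7 8.5;0 0 0 -7 8.5;0 0 0 -7 8.5;0 0 0 0 8.5'
python3 - <<'E'
from h import *
st();print(ctrl.get_state()["qpos"])
p=ctrl.camera_params("top");a=ctrl.snapshot("top");cv2.imwrite("pics/top1.png",a)
b=ctrl.snapshot("scene");cv2.imwrite("pics/sc1.png",b)
for c in("top","scene"):
 for q in("hole_left","hole_right","near_edge"): print(c,q,[(round(d["conf"],2),np.round(np.array(d["location"])*[420,560],1)) for d in ctrl.landmark_of(q,c)[:2]])
x=cv2.resize(a[130:260,180:350],None,fx=4.6,fy=4.6,interpolation=cv2.INTER_CUBIC)
cv2.imwrite("pics/v3.png",x)
E
```

```text
time_s: 9.03
tcp_pos: [471.6, 5.1, 162.7]
eef_rot: [-2.139, -2.299, -0.034]
wrist_force: [0.4, 0.8, -0.1]
gripper_width: 85.0
time_s: 10.12
tcp_pos: [472.8, 3.2, 162.7]
eef_rot: [0.025, 3.128, 0.025]
wrist_force: [-0.2, 0.0, -0.0]
gripper_width: 84.6
t 10.12 tcp [472.8   3.2 162.7] stand xy [-157.3  -55. ] yaw 3.1255 tilt [-0.013  0.016 -1.   ] F [-0.2  0.  -0. ] w 84.6 q6 0.01
[-0.00349017  0.17442714 -0.27759046  1.10515093  0.01585916  0.01255413]
top hole_left [(0.92, array([191.3, 232.6]))]
top hole_right [(0.59, array([192.7, 290. ])), (0.25, array([226.8, 261.2]))]
top near_edge [(0.74, array([229.5, 262.6]))]
scene hole_left [(0.84, array([237. , 292.2]))]
scene hole_right [(0.82, array([212.3, 255.7])), (0.15, array([225.8, 213.5]))]
scene near_edge [(0.9, array([213. , 311.4])), (0.69, array([161.2, 193.6]))]
```

View pics/v3.png

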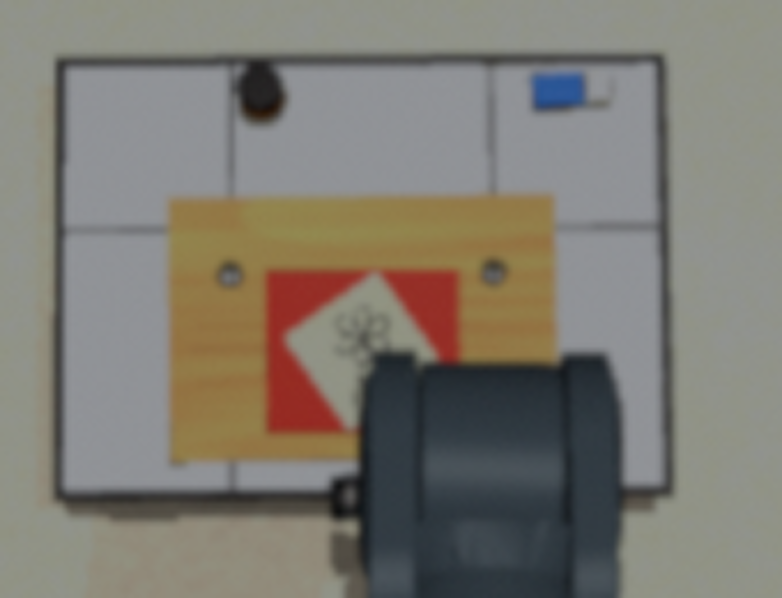

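Run:
```python
from h import *
p=ctrl.camera_params("top")
c=lambda x,y:((y+.5)/4.6-.5+130,(x+.5)/4.6-.5+180)
r={}
for n,x,y,z in [("HL",230,274,98.5),("HR",493,271.5,98.5),("vlf",231,130,80),("vln",232.5,480,80),("vrf",491,130,80),("hl",110,230,80),("hr",610,226.5,80),("pnl",171,460,88),("pfl",169,199,103),("pfr",554,197,103)]:
  X=onz(c(x,y),p,z);r[n]=X;print(n,X.round(1),tos(X))
```

```text
HL [622.6 144.5  98.5] [-4.9 83.6]
HR [625.9 -24.9  98.5] [ -4.7 -85.8]
vlf [720.4 146.7  80. ] [93.  84.1]
vln [490.9 142.1  80. ] [-136.6   83.6]
vrf [722.3 -23.9  80. ] [ 91.8 -86.6]
hl [653.4 224.6  80. ] [ 27.3 163.1]
hr [ 659.  -102.3   80. ] [  27.1 -163.8]
pnl [503.  181.3  88. ] [-123.8  122.6]
pfl [670.3 184.3 103. ] [ 43.5 122.5]
pfr [674.2 -63.9 103. ] [  43.  -125.7]
```

```bash
python3 -m pendant '0 2.7 0 -2 8.5;0 2.7 0 0 8.5;0 0 3 0 8.5;0 0 3 0 8.5;0 0 1.5 0 8.5;0 0 0.7 0 8.5;0 0 0 0 8.5';python3 -c "from h import *;st()"
```

```text
time_s: 11.1
tcp_pos: [476.3, 61.2, 80.5]
eef_rot: [-0.012, 3.122, 0.026]
wrist_force: [-0.8, 1.0, 1.8]
gripper_width: 84.9
t 11.1 tcp [476.3  61.2  80.5] stand xy [-152.6    3. ] yaw -3.1343 tilt [-0.02   0.016 -1.   ] F [-0.8  1.   1.8] w 84.9 q6 0.11
```

```bash
python3 -m pendant '0 0 0.5 -0.6 8.5;0 0 0.4 0 8.5;0 0 0 0 8.5;-0.5 0 0 0 8.5;-0.4 0 0 0 8.5;0 0 0 0 8.5';python3 -c "from h import *;st()"
```

```text
time_s: 11.6
tcp_pos: [488.6, 61.2, 74.2]
eef_rot: [-0.026, 3.117, 0.026]
wrist_force: [-0.3, -0.7, -0.6]
gripper_width: 84.9
t 11.6 tcp [488.6  61.2  74.2] stand xy [-140.4    2.7] yaw -3.1252 tilt [-0.024  0.017 -1.   ] F [-0.3 -0.7 -0.6] w 84.9 q6 0.1
```

```bash
python3 -m pendant '0 0 0.2 0 8.5;0 0 0.2 0 8.5;0 0 0 0 8.5';python3 -c "from h import *;st()"; python3 -m pendant '-0.4 0 0.02 0 8.5;-0.4 0 0.02 0 8.5;-0.4 0 0.02 0 8.5;-0.4 0 0.02 0 8.5;0 0 0 0 8.5';python3 - <<'E'
from h import *
st();a=ctrl.snapshot("top");cv2.imwrite("pics/top2.png",a)
x=cv2.resize(a[130:260,180:350],None,fx=4.6,fy=4.6,interpolation=cv2.INTER_CUBIC)
cv2.imwrite("pics/v4.png",x)
E
```

```text
time_s: 11.85
tcp_pos: [490.0, 61.2, 70.8]
eef_rot: [-0.025, 3.115, 0.026]
wrist_force: [-0.2, 0.0, 1.0]
gripper_width: 85.0
t 11.85 tcp [490.   61.2  70.8] stand xy [-139.     2.7] yaw -3.1257 tilt [-0.026  0.017 -1.   ] F [-0.2  0.   1. ] w 85.0 q6 0.1
time_s: 12.27
tcp_pos: [505.5, 61.4, 70.0]
eef_rot: [-0.025, 3.119, 0.026]
wrist_force: [-0.3, -0.7, -0.1]
gripper_width: 85.4
t 12.27 tcp [505.5  61.4  70. ] stand xy [-123.5    2.6] yaw -3.1255 tilt [-0.023  0.017 -1.   ] F [-0.3 -0.7 -0.1] w 85.4 q6 0.1
```

View pics/v4.png

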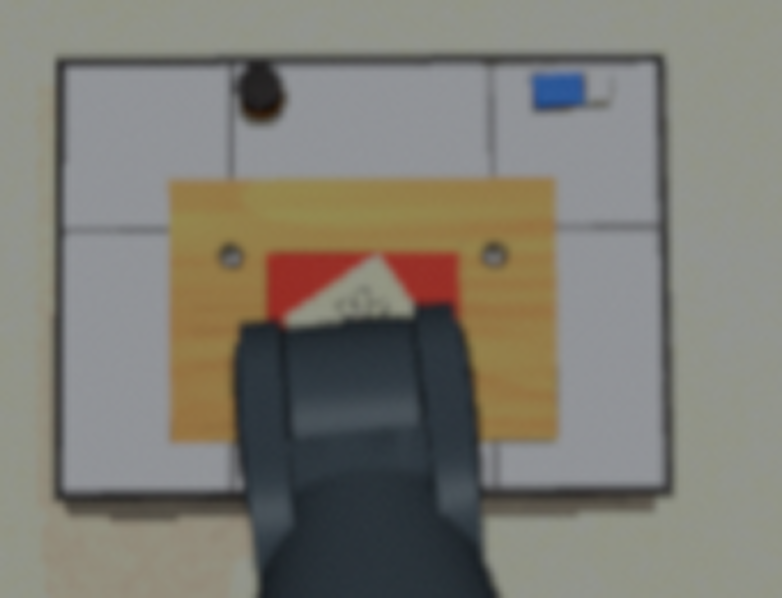

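```bash
python3 -m pendant '-0.4 0 -0.02 0 8.5;-0.4 0 0 0 8.5;-0.4 0 0 0 8.5;-0.3 0 0 0 8.5;0 0 0 0 8.5';python3 - <<'E'
from h import *
st();a=ctrl.snapshot("top");cv2.imwrite("pics/top3.png",a)
x=cv2.resize(a[130:260,180:350],None,fx=4.6,fy=4.6,interpolation=cv2.INTER_CUBIC)
cv2.imwrite("pics/v5.png",x)
E
```

```text
time_s: 12.73
tcp_pos: [521.8, 61.6, 70.1]
eef_rot: [-0.025, 3.119, 0.026]
wrist_force: [-0.2, -0.2, 0.5]
gripper_width: 84.7
t 12.73 tcp [521.8  61.6  70.1] stand xy [-107.2    2.6] yaw -3.1255 tilt [-0.022  0.016 -1.   ] F [-0.2 -0.2  0.5] w 84.7 q6 0.09
```

View pics/v5.png

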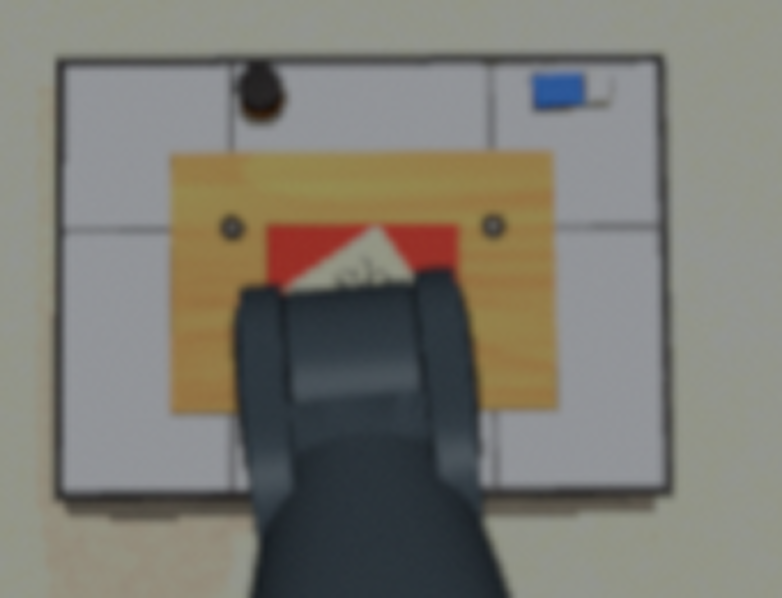

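Run:
```python
from h import *
p=ctrl.camera_params("top")
c=lambda x,y:((y+.5)/4.6-.5+130,(x+.5)/4.6-.5+180)
for z in(88,98.5):
 for n,x,y in [("HL",232,228),("HR",493,227),("far L",171,153),("far R",552,152),("near L",171,413)]: print(z,n,tos(onz(c(x,y),p,z)))
Q=ctrl.camera_params("scene");b=ctrl.snapshot("scene");cv2.imwrite("pics/sc2.png",b)
x=cv2.resize(b[150:310,170:370],None,fx=3.9,fy=3.7,interpolation=cv2.INTER_CUBIC);cv2.imwrite("pics/v6.png",x)
```

```text
88 HL [26.7 83. ]
88 HR [ 26.  -86.7]
88 far L [ 76.5 122.6]
88 far R [  75.3 -125.9]
88 near L [-93.5 122.6]
98.5 HL [25.  82.3]
98.5 HR [ 24.3 -86.2]
98.5 far L [ 74.5 121.7]
98.5 far R [  73.3 -125.2]
98.5 near L [-94.3 121.6]
```

View pics/v6.png

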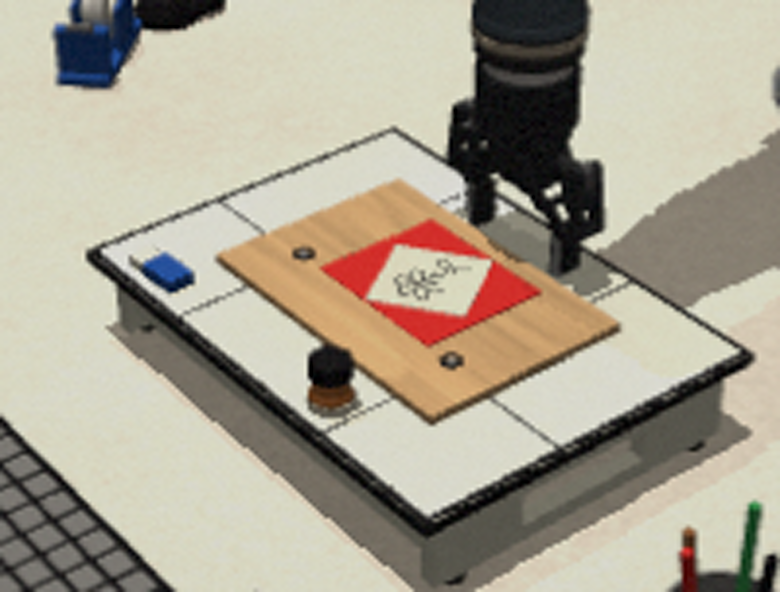

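```bash
python3 -m pendant '0.5 0 -0.03 0 8.5;1 0 0 0 8.5;1.5 0 0 0 8.5;1.5 0 0 0 8.5;0 0 -3 0 8.5;0 0 -3 0 8.5;0 0 -3 0 8.5;3 0 -2 0 8.5;3 0 -2 0 8.5;3 0 -1 0 8.5;3 0 0 0 8.5;0 0 0 0 8.5;0 0 0 0 8.5';python3 - <<'E'
from h import *
st();a=ctrl.snapshot("top");b=ctrl.snapshot("scene")
x=cv2.resize(a[130:260,180:350],None,fx=4.6,fy=4.6,interpolation=cv2.INTER_CUBIC)
y=cv2.resize(b[180:280,210:350],None,fx=4,fy=4,interpolation=cv2.INTER_CUBIC)
cv2.imwrite("pics/v7.png",cv2.resize(np.hstack([cv2.resize(x,(480,367)),cv2.resize(y,(514,367))]),(794,294)))
for q,c in [(q,c) for c in("top","scene") for q in("hole_left","hole_right","near_edge")]:
  p=ctrl.camera_params(c)
  z=80 if q[0]=="n" else 88
  for d in ctrl.landmark_of(q,c)[:1]: print(c,q,round(d["conf"],2),tos(onz(np.array(d["location"])*[420,560],p,z)))
E
```

```text
time_s: 13.92
tcp_pos: [334.4, 55.4, 211.3]
eef_rot: [-0.025, 3.121, 0.026]
wrist_force: [1.0, -0.1, -0.1]
gripper_width: 84.7
t 13.92 tcp [334.4  55.4 211.3] stand xy [-294.6   -0.3] yaw -3.1254 tilt [-0.02   0.017 -1.   ] F [ 1.  -0.1 -0.1] w 84.7 q6 0.14
top hole_left 0.87 [21.6 64.9]
top hole_right 0.73 [ 20.4 -88.4]
top near_edge 0.92 [-81.5  -7.6]
scene hole_left 0.72 [33.9 84.6]
scene hole_right 0.64 [ 32.  -86.2]
scene near_edge 0.66 [-106.5   -2.2]
```

View pics/v7.png

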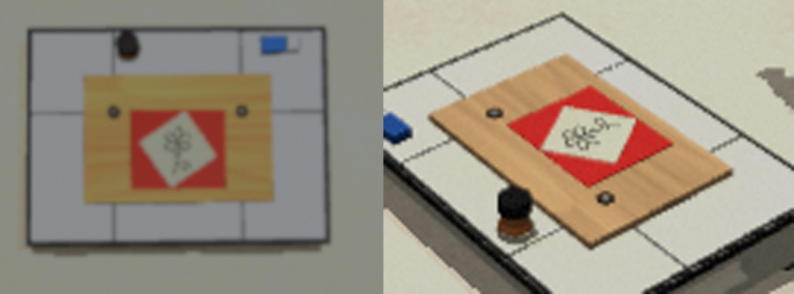

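Run:
```python
from h import *
b=ctrl.snapshot("scene");p=ctrl.camera_params("scene");p=dict(p)
c,s=np.cos(SY),np.sin(SY)
W=lambda x,y,z:[S0[0]+c*x-s*y,S0[1]+s*x+c*y,z]
F=4;r0,c0=175,205
x=cv2.resize(b[r0:r0+125,c0:c0+195],None,fx=F,fy=F,interpolation=cv2.INTER_CUBIC)
def poly(P,col):
    q=proj([W(*v) for v in P],p); q=((q[:,::-1]-[c0,r0]+.5)*F).astype(np.int32); cv2.polylines(x,[q],True,col,1,cv2.LINE_AA)
poly([(-145,-200,80),(145,-200,80),(145,200,80),(-145,200,80)],(255,0,255))
poly([(-90,-125,88),(80,-125,88),(80,125,88),(-90,125,88)],(0,255,0))
poly([(-90,-125,88),(80,-125,103),(80,125,103),(-90,125,88)],(255,255,0))
cv2.imwrite("pics/v8.png",x)
```

```text
(no output)
```

View pics/v8.png

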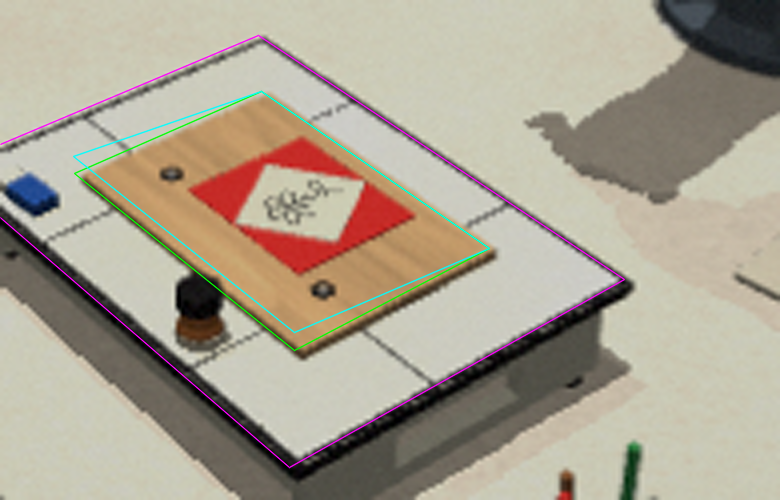

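The actual panel follows the flat outline (green), offset by the same small amount as the stand outline. It does not follow the tilted one (cyan), so the panel is flat and seated. The jar and eraser have not moved, and the hand is well clear.

```bash
python3 -c "
from rig import ctrl
print(ctrl.hand_in())"
```

```text
the job is handed in; nothing more can be done
None
```

The panel is seated on both pegs and lies flat on the stand, and I handed the job in at about 14 s of the 64 s allowed. I nudged it about 10 mm sideways from its right edge, which also squared it to the stand. Then I pushed it about 30 mm forward from its near edge until the holes dropped over the pegs, and backed the open hand off towards the robot.

**Final checks:**
- **Flat:** in the side view the panel follows the outline of a flat, seated panel, not a tilted one.
- **Over the pegs:** just before the hand backed off, the top view put both holes within about 1.5 mm of the stand's register lines.
- **Surroundings:** the ink jar and eraser look unmoved, and the hand is well clear. I did not compare the other desk items before and after. The forces I read stayed near zero.

**What disagreed or went wrong:**
- The landmark network's final hole positions were off by up to 20 mm, so I went by the pictures.
- The wrist and top cameras differed by about 3–5 mm on where the stand is. I therefore used positions relative to the stand's own lines.
- The last joint ran up to its 3.14 rad range limit during one turn, away from contact. I turned the hand the other way round for the forward push.

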